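Put the hinge pin back into the drying rail

ROBOT

A 6-joint arm with a two-finger parallel gripper is mounted at the origin on the work surface. World frame = base frame: x ahead of the robot, y to its left, z up, the work surface at z = 0. Lengths are in m, angles in degrees, forces in N, time in s.
With the tool pointing down it reaches from about 0.25 to 0.725 m from the base axis. Payload 9.7 kg.
Tool frame: the origin (TCP) lies midway between the tips of the shut fingers; the grasp point (between the pads) lies 19 mm behind it; z points along the fingers, y is the direction in which the jaws open and shut (so a half turn about z gives the same grasp; the last joint's range is limited). The gripper opens to 85 mm and grips with 20 to 120 N. Pads are 22 mm wide; open, the fingers measure 114 mm over their backs; the gripper's body (76 mm by 85 mm) begins 54 mm behind the grasp point. The pads swing forward as they close: fully open they stand 13 mm farther back than shut.
Start: joints at [64.515, 4.979, 10.078, 95.1, 0, 90], TCP at [0.237, 0.496, 0.231] pointing down, gripper open.
Joint ranges: [-179.16, 179.16], [-48.56, 103.87], [-65.8, 70.77], [-126.05, 130.52], [-82.76, 87.17], [-180, 180]. Speed limits (degrees/s): [127.2, 127.2, 147.25, 180, 180, 180].

INTERFACE

Orientations are given as [roll, pitch, yaw] about the fixed x, y, z axes, in that order (R = Rz(yaw) Ry(pitch) Rx(roll)).
In Python, from workcell import bot, camera, recognise gives the robot as it stands. The module is installed in compiled form; this text tells all that it offers.
- The arm moves only by the tool apply_moves, never from a script. Its argument "targets" is one flat list of numbers, 7 for each row, row after row: the shift along the world's x, y, z in units of 30 mm (1.0 is 30 mm), then the turn, a rotation vector about the world's x, y, z in units of 6 degrees (1.0 is 6 degrees), then the opening, from 0 (shut) to 1 (fully open). A call has 1 to 5 rows; each row is the pose to reach, as a shift and turn from the pose commanded when the call began; what a row does not reach only later rows make up. A row lasts 1/10 s, in which the tool goes at most 50 mm and 8.59 degrees, less where a joint would pass 70% of its speed; a pose out of reach is approached as far as the arm can. A call with a gripper value outside its range is refused whole. The fingers move at their own pace and stop on an object; "newtons" is the grip in N (left out, the last holds). Time passes only in rows, so rows that repeat a pose let the fingers close. It gives the time, the measured TCP pose, the force and the opening at its end, in the units of the state.
- bot.get_obs(): the state, without advancing time (a new reading comes with each control period).
- camera(name): name is "scene" or "side" or "wrist"; returns a dict with "img" (400x640x3 uint8, red, green, blue), "intrinsics" (3x3 intrinsics, pixels), "origin" and "rotation" of the camera in the world. Camera axes: x right, y up, looking along -z (the intrinsics and any distortion apply to the point x, -y, -z); pixel columns grow to the right and rows downward; lengths in m; the calibration is good to about 2 mm. The wrist camera is an equidistant fisheye: a pixel r from the principal point sees the ray r / f radians off the axis. A picture is of the moment at which its call begins. There is no depth.
- bot.job_done(): hands the job in, once; it reports no verdict.
Trained networks look in the newest picture that a camera, given by its name, has taken for a name from the list of things; names that differ only in an ending like _2 or _b are one class to them, and where a whole thing is asked for, a point or a joint stands for the part that bears it (a point fixed in the world has none). Each returns a list of dicts, best first, with "conf" (0 to 1); they miss things now and then, are a little off and sometimes report something else, mostly with a low value. They report only what shows in the picture. A call takes as long as a camera call. They do not tell look-alikes from the thing itself.
- recognise(query, camera): "box" ([left, top, right, bottom] in pixels, round what is visible of it).
The state is a dict: "time": time; "q": joint angles; "qd": joint speeds; "joint_efforts": joint torques, N m; "ee_pos": TCP position; "tcp_rot": TCP orientation; "wrist_force": force on the tool from outside, world axes, zero at the start; "torque": the same for the moment, N m; "opening": finger opening in m.
Only numpy, scipy, OpenCV 4.12 (cv2) and the standard library are available. Lean on these libraries where they do the work, as an engineer would, in place of code of your own. Each camera call takes 0.05 s, during which the arm holds its last target.

TASK

The swing-arm drying rail on the bench was taken apart for washing. Take its hinge pin (the slim one with the square knob) out of the white parts stand and thread it down through the post's top ear, both arm eyes and the foot ear until its flange sits flush on the top ear's rubber washer, then let go. The arms have slipped out of line, so feel for each eye, bring it back into line and never force the pin; leave the other things alone.

Things in the scene. Friction and masses are not known exactly. Their poses are not given: they have to be found in the camera images.
- post: Steel hinge post, fixed. Origin on the bench on the hinge axis; z up along the axis, x away from the back plate, out along the arms. Base 130 x 100 x 8 mm; back plate 10 mm thick, 56 wide, front face 37 mm behind the axis (at -x); nothing is higher than 114 mm. Two fixed ears and, between them, the eyes of two loose arms. Over 40 N between pin and post or arms is too much.
- top_hole (a point): Centre of the top ear's round 30.5 mm hole, on the axis, at the upper face, 114 mm up, of the 4 mm rubber washer (46 x 46 mm, gives 1 mm per 5 N, 3 mm at most) that lies on the ear. Ear 60 x 56 x 8 mm, underside at 102 mm. The 12 mm shank has 9 mm of room any way here until the pin's shoulder comes, so it can be moved sideways, carrying along eyes it has passed through.
- foot_hole (a point): Centre of the foot ear's round 16 mm hole, on the axis, at its upper face 38 mm above the bench; underside at 30 mm.
- upper_level (a point): Point on the hinge axis (not of the arm) at the height of the upper eye's upper face, 88 mm above the bench. The eye is a flat steel plate 52 x 36 x 6 mm, underside at 82 mm, with an oblong hole 14 mm along the post's x and 18 mm along its y; its 8 mm bar runs out 0.2 m to +x. The hole's true place is not measured.
- lower_level (a point): The same for the lower arm's eye: point on the hinge axis, 62 mm above the bench at its upper face, underside at 56 mm; same plate and hole.
- mid_level (a point): Point on the axis between the two eyes, 72 mm up. Each eye has slipped along the post's x only, its own unknown amount, up to 8 mm either way. It slides (to 9.5 mm) at about 4 N and stays put. Pressed from above it gives 1 mm per 2 N, to a stop 8 mm down. A tip dragged over it under more than a few N takes it along: lift between tries.
- pin: Steel hinge pin, loose, about 0.25 kg, upright in either hole of the stand. Origin at the centre of its flat tip, z up the pin. Shank 12 mm thick (tip edge broken 0.5 mm) up to 81 mm; shoulder 28 mm thick from 81 to 90 mm, 3.5 mm lead-in; flange 40 mm across, 90 to 94 mm; square knob to grip, 22 x 22 mm, sides along the pin's x and y, 94 to 132 mm.
- pin_tip (a point): Centre of the pin's tip, same as pin's origin. In the stand it is 15 mm above the bench (the pin hangs by its flange); home in the post, flange down on the top ear's washer, it is 24 mm above the bench.
- stand: White plastic stand fixed to the bench, left or right of the post; 76 mm (x) x 190 mm (y), top face 105 mm above the bench, on two end walls. Origin under its centre on the bench. Two 30 mm holes at y = -45 and +45 mm: one holds the pin, the other the plug.
- plug: Bystander in the stand's other hole, not the pin: fat 26 mm shank, same flange, 28 mm ball knob reaching 134 mm above its origin. Origin on its axis 15 mm above the bench, 90 mm under the flange. Leave it.
- pan: bystander: steel pan 160 x 170 x 65 mm on the other side of the post from the stand; origin under its centre
- bowl: bystander: steel bowl 110 mm across, 50 mm high
- squeeze: bystander: clear bottle 56 mm across, 130 mm high
- scraper: bystander: steel spatula lying on the bench under the arms, beyond the post
Mind the look-alikes: they are no part of the job. What is shaped like the pin but turquoise or yellow is not meant.

How it is judged:
By the outcome, as a careful person would: the job done as asked, in the order asked, and still so for the second after the job is handed in, with the robot touching nothing.
It also fails if it takes over 61 s, if anything falls off the work surface, if the arm or the gripper's body presses on something with over 40 N, if the wrist force passes 120 N, or if a joint passes its speed limit or range.

## Working session

There is one attempt and no reset: what is moved stays moved. The work goes in short steps, Python scripts to look and compute and a tool call to move; the robot and the scene stay as the last step left them, time stands still between calls to the robot, and variables do not carry over. Pictures are saved under pics/ and viewed, and the job is handed in when it is done.

Besides the shell and the picture viewer there is one more tool, called after "Call:" as a command line: name --argument value ..., lists and objects as JSON in quotes. apply_moves: Moves the arm, as the interface text tells. Its arguments: {"type":"object","properties":{"targets":{"type":"array"},"newtons":{"type":"number"}},"required":["targets"]}

```bash
ls; mkdir -p pics
cat > h.py <<'E'
import numpy as np,cv2
from workcell import bot,camera,recognise
def save(n,f):
    c=camera(n); cv2.imwrite('pics/'+f,c['img'][:,:,::-1]); np.savez('pics/'+f+'.npz',**c); return c
def ray(c,u,v):
    K=c['intrinsics']; x=(u-K[0][2])/K[0][0]; y=(v-K[1][2])/K[1][1]
    d=np.array([x,-y,-1.0]); return np.array(c['origin']),np.array(c['rotation'])@d
def atz(c,u,v,z):
    o,d=ray(c,u,v); return o+d*(z-o[2])/d[2]
def proj(c,p):
    q=np.array(c['rotation']).T@(np.array(p)-np.array(c['origin'])); K=c['intrinsics']
    return np.array([K[0][2]+K[0][0]*q[0]/-q[2],K[1][2]+K[1][1]*-q[1]/-q[2]])
E
python3 - <<'E'
from h import *
for n in ['scene','side','wrist']:
    c=save(n,n+'0.png'); print(n,c.keys(),c['intrinsics'],c['origin'],c['rotation'])
    for q in ['pin','post','stand','plug','top_hole','pan']:
        print(q,[(np.round(r['box']),round(r['conf'],2)) for r in recognise(q,n)][:4])
print(bot.get_obs())
E
```

```text
pics
scene dict_keys(['img', 'intrinsics', 'origin', 'rotation']) [[432.52873757   0.         319.6162105 ]
 [  0.         432.52873757 204.56308728]
 [  0.           0.           1.        ]] [1.10934733 0.52086873 1.0183212 ] [ 39.74195195   0.55337726 133.39133894]
pin [(array([279., 130., 292., 150.]), 0.65), (array([272., 163., 286., 194.]), 0.65), (array([324., 138., 340., 170.]), 0.6)]
post [(array([290., 190., 386., 263.]), 0.94), (array([251., 226., 320., 299.]), 0.35), (array([280., 131., 296., 144.]), 0.25)]
stand [(array([255., 118., 304., 180.]), 0.62)]
plug [(array([266., 115., 277., 131.]), 0.64)]
top_hole [(array([232., 158., 253., 195.]), 0.68), (array([291., 188., 389., 266.]), 0.58)]
pan [(array([386., 205., 473., 288.]), 0.75), (array([290., 190., 387., 265.]), 0.17)]
side dict_keys(['img', 'intrinsics', 'origin', 'rotation']) [[445.26795036   0.         322.15945673]
 [  0.         445.26795036 199.73845856]
 [  0.           0.           1.        ]] [ 0.07158076 -0.54990317  0.71122251] [ 50.07926873   0.57768045 -41.99250183]
pin [(array([377., 231., 395., 274.
[... 954 characters left out ...]
.]), 0.83)]
pan [(array([172., 281., 292., 358.]), 0.83)]
{'time': 1.05, 'q': array([6.45173027e+01, 4.97972812e+00, 1.00783022e+01, 9.50980973e+01,
       1.10629163e-03, 9.00016618e+01]), 'qd': array([-0.04290664,  0.03068056,  0.06416351, -0.00252455, -0.09503442,
        0.03423789]), 'joint_efforts': array([ 1.52438268e-03, -5.20120597e+01,  4.64859152e+01,  1.78125079e-03,
        4.02143257e-06,  2.13540955e-05]), 'ee_pos': array([0.23662995, 0.4965036 , 0.23127698]), 'tcp_rot': array([ 1.79999523e+02, -1.10630546e-03,  1.54515641e+02]), 'wrist_force': array([0.51393189, 0.44433609, 0.23439197]), 'torque': array([ 0.00167772, -0.03006526,  0.00156573]), 'opening': 0.08544680877280914}
```

View images.

```bash
cat >> h.py <<'E'
from scipy.spatial.transform import Rotation as Rn
class L(dict): pass
def load(f):
    z=np.load('pics/'+f+'.npz'); c={k:z[k] for k in z.files}
    if np.shape(c['rotation'])==(3,): c['rotation']=Rn.from_euler('xyz',c['rotation'],degrees=True).as_matrix()
    return c
E
python3 - <<'E'
import cv2
for n,(a,b,c,d) in {'scene':(220,90,480,310),'side':(150,140,460,400)}.items():
    i=cv2.imread(f'pics/{n}0.png')[b:d,a:c]
    s=min(800/i.shape[1],600/i.shape[0]); print(n,s)
    cv2.imwrite(f'pics/{n}0c.png',cv2.resize(i,None,fx=s,fy=s,interpolation=cv2.INTER_CUBIC))
E
```

```text
scene 2.727272727272727
side 2.3076923076923075
```

View pics/scene0.png

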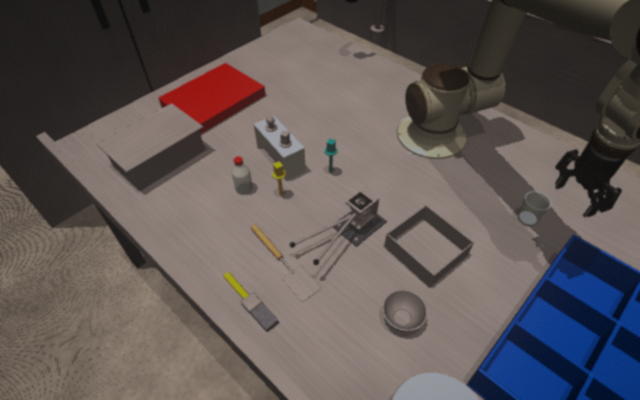

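View pics/side0.png

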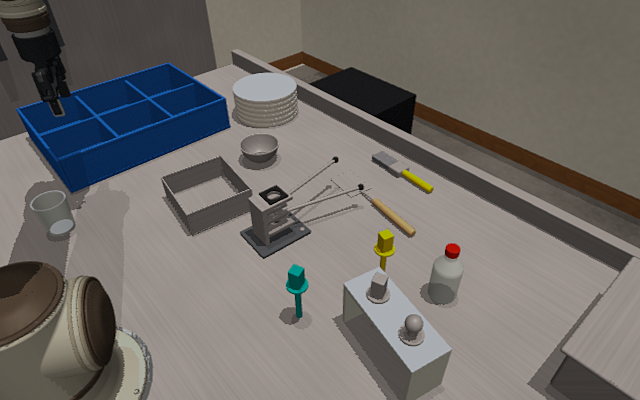

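```bash
ls pics
```

```text
scene0.png
scene0.png.npz
scene0c.png
side0.png
side0.png.npz
side0c.png
wrist0.png
wrist0.png.npz
```

View pics/scene0c.png

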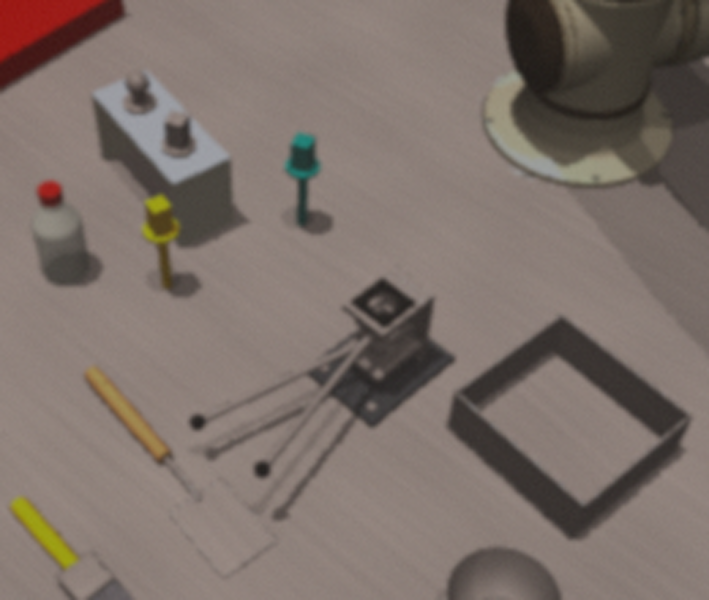

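View pics/side0c.png

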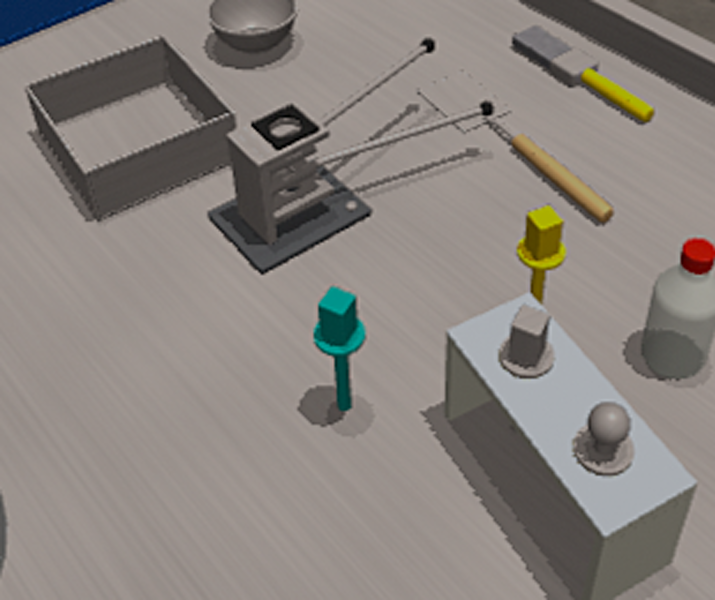

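The pin candidates are:
- Steel square knob in the stand: side (379,287), scene (285,140). I choose this one.
- Plug ball: side (413,326), scene (270,123).
- Turquoise: side (297,290).
- Yellow: side (385,250).

Next are the close crops.

Run:
```python
import cv2
def g(src,x0,y0,w,h,out,s=8):
    i=cv2.imread(src)[y0:y0+h,x0:x0+w]; i=cv2.resize(i,None,fx=s,fy=s,interpolation=cv2.INTER_CUBIC)
    for k in range(0,w,10):
        cv2.line(i,(k*s,0),(k*s,5),(0,0,255),1); cv2.putText(i,str(x0+k),(k*s,15),0,.35,(0,0,255),1)
    for k in range(0,h,10):
        cv2.line(i,(0,k*s),(5,k*s),(0,0,255),1); cv2.putText(i,str(y0+k),(6,k*s+4),0,.35,(0,0,255),1)
    cv2.imwrite(out,i)
g('pics/side0.png',336,262,64,70,'pics/cpin_side.png')
g('pics/side0.png',236,180,80,75,'pics/cpost_side.png')
g('pics/scene0.png',250,112,60,60,'pics/cpin_scene.png')
g('pics/scene0.png',330,185,60,65,'pics/cpost_scene.png')
```

```text
(no output)
```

View pics/cpin_side.png

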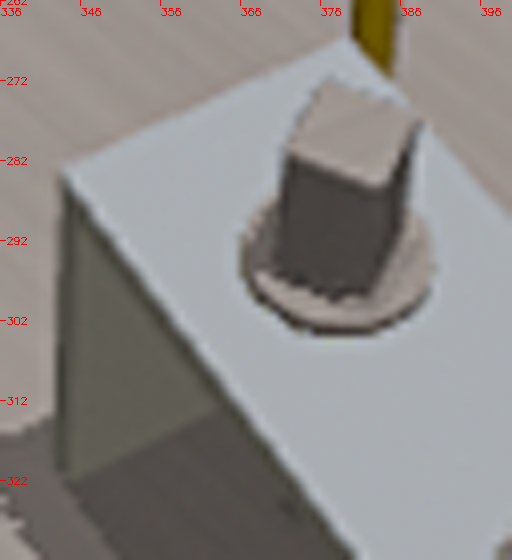

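View pics/cpost_side.png

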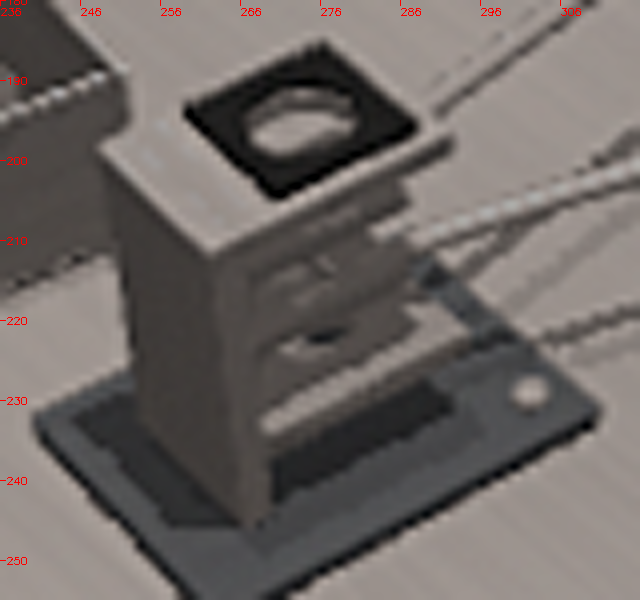

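View pics/cpin_scene.png

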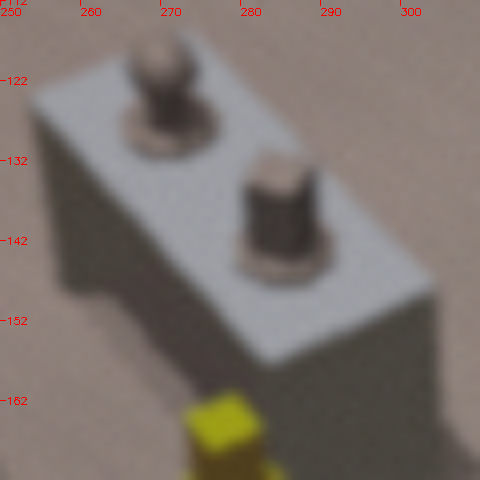

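View pics/cpost_scene.png

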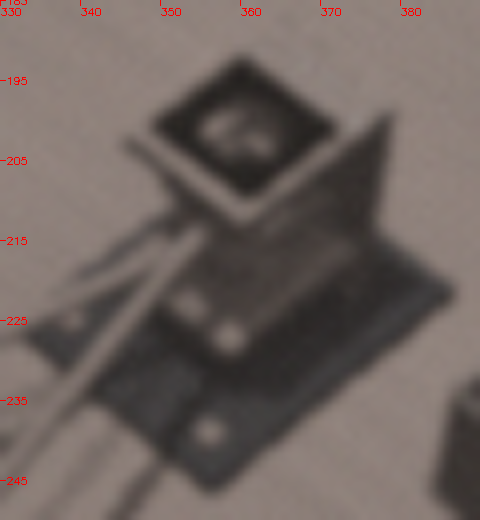

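Run:
```python
from h import *
s=load('side0.png'); c=load('scene0.png')
def quad(cc,P,z,n):
    Q=np.array([atz(cc,u,v,z)[:2] for u,v in P]); print(n,'centre',Q.mean(0).round(4),'\n',Q.round(4).tolist())
    for i in range(4):
        e=Q[(i+1)%4]-Q[i]; print('  edge',np.linalg.norm(e).round(4),np.degrees(np.arctan2(e[1],e[0])).round(1))
quad(s,[(376.3,272),(388.8,277.3),(383.9,285.1),(371.6,280.8)],.147,'knob side')
quad(s,[(259.1,193.8),(276.4,185),(288.3,195.6),(270.8,204.8)],.114,'washer side')
quad(c,[(360,192.1),(372.3,201),(360.6,210),(348.8,201)],.114,'washer scene')
print('knob scene',atz(c,285,133.3,.147),'flange',atz(c,285.6,142.6,.109))
print('flange side ell',atz(s,(240/8+435/8)/2+336,(185+330)/16+262,.108))
print('stand corner side',atz(s,380,266.5,.105),atz(s,344,283.5,.105))
print('stand scene',atz(c,283.5,157.5,.105),atz(c,304,147.5,.105),atz(c,254,124,.105))
for cc,P in((s,[(240.4,231.9),(311,231.3)]),(c,[(386.9,221.6),(356.5,246.6)])):
    print('base',[atz(cc,u,v,.008).round(4) for u,v in P])
# arm ball/end
```

```text
knob side centre [ 0.4539 -0.2577] 
 [[0.4598, -0.2437], [0.4665, -0.2651], [0.4486, -0.2706], [0.4405, -0.2512]]
  edge 0.0224 -72.7
  edge 0.0188 -163.1
  edge 0.021 112.6
  edge 0.0207 21.3
washer side centre [0.4802 0.0669] 
 [[0.4591, 0.0903], [0.5048, 0.0895], [0.5011, 0.0434], [0.4557, 0.0445]]
  edge 0.0457 -1.0
  edge 0.0463 -94.6
  edge 0.0454 178.6
  edge 0.046 85.8
washer scene centre [0.4836 0.0708] 
 [[0.4596, 0.0493], [0.4616, 0.0947], [0.5077, 0.0917], [0.5053, 0.0477]]
  edge 0.0455 87.5
  edge 0.0462 -3.8
  edge 0.044 -93.1
  edge 0.0458 178.1
knob scene [ 0.45562601 -0.25351031  0.147     ] flange [ 0.45598043 -0.25435601  0.109     ]
flange side ell [ 0.45308782 -0.25782498  0.108     ]
stand corner side [ 0.5031421  -0.21663731  0.105     ] [ 0.42840084 -0.20089037  0.105     ]
stand scene [ 0.50347155 -0.21429211  0.105     ] [ 0.42995206 -0.19987303  0.105     ] [ 0.46115824 -0.39814047  0.105     ]
base [array([0.4159, 0.1208, 0.008 ]), array([0.5353, 0.0137, 0.008 ])]
base [array([0.4183, 0.126 , 0.008 ]), array([0.5466, 0.118 , 0.008 ])]
```

Call:
apply_moves --targets '[4.08,-7.12,0.3,0,0,-3.75,1,4.08,-7.12,0.3,0,0,-3.75,1,4.08,-7.12,0.3,0,0,-3.75,1,4.08,-7.12,0.3,0,0,-3.75,1,4.08,-7.12,0.3,0,0,-3.75,1]' --newtons 60

```text
time: 1.55
ee_pos: [0.3596, 0.281, 0.2406]
tcp_rot: [180.0, 0.0, 132.0]
wrist_force: [1.4, 0.6, 0.7]
opening: 0.0853
```

Call:
apply_moves --targets '[4.08,-7.12,0.3,0,0,-3.75,1,4.08,-7.12,0.3,0,0,-3.75,1,4.08,-7.12,0.3,0,0,-3.75,1,4.08,-7.12,0.3,0,0,-3.75,1,4.08,-7.12,0.3,0,0,-3.75,1]'

```text
time: 2.05
ee_pos: [0.4822, 0.0671, 0.2496]
tcp_rot: [180.0, 0.0, 109.5]
wrist_force: [0.4, 0.6, -0.3]
opening: 0.0854
```

```bash
cat >> h.py <<'E'
def wray(c,u,v):
    K=c['intrinsics']; a=(u-K[0][2]); b=(v-K[1][2]); r=np.hypot(a,b); th=r/K[0][0]
    d=np.array([np.sin(th)*a/r,-np.sin(th)*b/r,-np.cos(th)]) if r>0 else np.array([0,0,-1.])
    return np.array(c['origin']),c['rotation']@d
def watz(c,u,v,z):
    o,d=wray(c,u,v); return o+d*(z-o[2])/d[2]
def wproj(c,p):
    q=c['rotation'].T@(np.array(p)-c['origin']); th=np.arctan2(np.hypot(q[0],q[1]),-q[2]); n=np.hypot(q[0],q[1])
    K=c['intrinsics']; return np.array([K[0][2]+K[0][0]*th*q[0]/n,K[1][2]-K[0][0]*th*q[1]/n])
def grid(src,x0,y0,w,h,out,s=8):
    i=cv2.imread('pics/'+src)[y0:y0+h,x0:x0+w]; i=cv2.resize(i,None,fx=s,fy=s,interpolation=cv2.INTER_CUBIC)
    for k in range(0,w,10):
        cv2.line(i,(k*s,0),(k*s,5),(0,0,255),1); cv2.putText(i,str(x0+k),(k*s,15),0,.35,(0,0,255),1)
    for k in range(0,h,10):
        cv2.line(i,(0,k*s),(5,k*s),(0,0,255),1); cv2.putText(i,str(y0+k),(6,k*s+4),0,.35,(0,0,255),1)
    cv2.imwrite('pics/'+out,i)
E
python3 - <<'E'
from h import *
save('wrist','w1.png'); c=load('w1.png'); print(wproj(c,[.482,.069,.114]), c['origin'])
u,v=wproj(c,[.482,.069,.114]).astype(int); print(u,v)
grid('w1.png',max(u-50,0),max(v-37,0),100,75,'w1c.png')
E
```

```text
[319.65581522 181.23766851] [0.45746174 0.13723432 0.39226642]
319 181
```

View pics/w1.png

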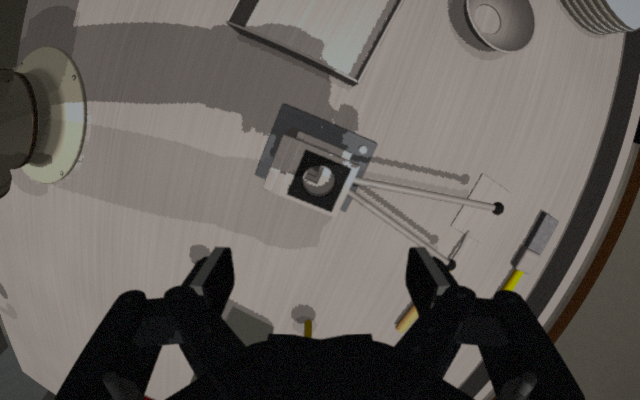

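View pics/w1c.png

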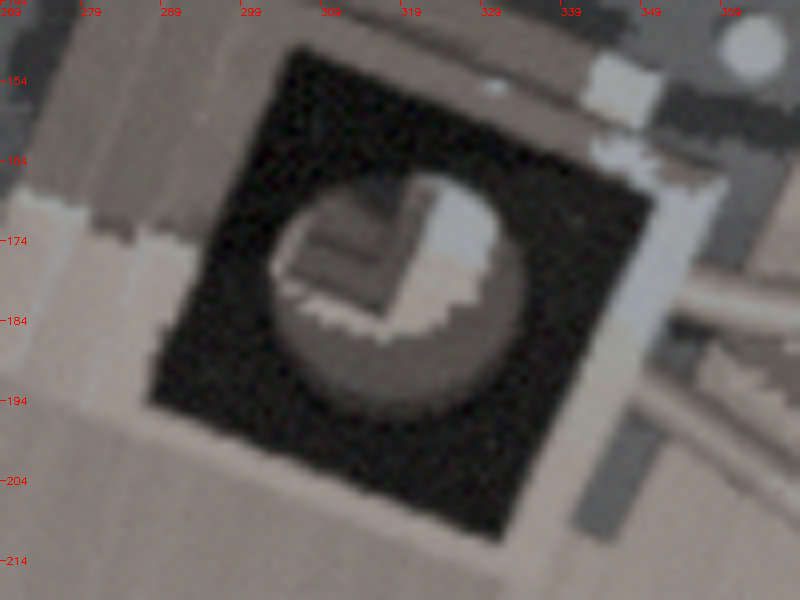

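Run:
```python
from h import *
c=load('w1.png'); s=load('side0.png'); sc=load('scene0.png')
cv=lambda x,y:((x+.5)/8-.5+269,(y+.5)/8-.5+144)
P=[(295,48),(653,202),(500,543),(150,403)]
Q=np.array([watz(c,*cv(*p),.114)[:2] for p in P]); print(Q.round(4).tolist(),Q.mean(0).round(4))
for i in range(4):
    e=Q[(i+1)%4]-Q[i]; print(np.linalg.norm(e).round(4),np.degrees(np.arctan2(e[1],e[0])).round(1))
print('hole',watz(c,*cv(398,295),.114).round(4))
print('l/r',watz(c,*cv(270,295),.114).round(4),watz(c,*cv(527,295),.114).round(4))
for z in(.1,.13,.15): print('yellow top',z,atz(s,385,235,z).round(3),atz(sc,279,165,z).round(3),'turq',atz(s,297,268,z).round(3),atz(sc,331,142,z).round(3))
```

```text
[[0.4599, 0.0927], [0.5045, 0.0896], [0.5023, 0.0445], [0.4574, 0.0472]] [0.481  0.0685]
0.0447 -4.0
0.0451 -92.9
0.045 176.6
0.0456 86.8
hole [0.4806 0.0693 0.114 ]
l/r [0.4666 0.0644 0.114 ] [0.4947 0.0743 0.114 ]
yellow top 0.1 [ 0.574 -0.166  0.1  ] [ 0.531 -0.205  0.1  ] turq [ 0.394 -0.115  0.1  ] [ 0.351 -0.159  0.1  ]
yellow top 0.13 [ 0.549 -0.184  0.13 ] [ 0.55  -0.181  0.13 ] turq [ 0.378 -0.136  0.13 ] [ 0.376 -0.137  0.13 ]
yellow top 0.15 [ 0.533 -0.197  0.15 ] [ 0.563 -0.165  0.15 ] turq [ 0.367 -0.151  0.15 ] [ 0.392 -0.122  0.15 ]
```

Call:
apply_moves --targets '[0.8,-2.3,-3,0,0,0,1,0.8,-2.3,-3,0,0,0,1,0.8,-2.3,-3,0,0,0,1,0.8,-2.3,-3,0,0,0,1]'

```text
time: 2.5
ee_pos: [0.5046, -0.0005, 0.1576]
tcp_rot: [-179.8, -0.1, 109.4]
wrist_force: [0.3, 1.0, 0.3]
opening: 0.0852
```

Run:
```python
from h import *
print(bot.get_obs()['ee_pos'])
save('wrist','w2.png'); c=load('w2.png'); u,v=wproj(c,[.481,.0688,.114]).astype(int); print(u,v, c['origin'])
x0,y0=max(u-50,0),max(v-37,0); print(x0,y0)
grid('w2.png',x0,y0,100,75,'w2c.png')
i=cv2.imread('pics/w2.png')[v-28:v+28,u-37:u+37].astype(float); i=np.clip((i/255)**.6*255,0,255).astype('uint8')
cv2.imwrite('pics/w2g.png',cv2.resize(i,None,fx=10,fy=10,interpolation=cv2.INTER_CUBIC))
```

```text
[ 0.50459289 -0.0005407   0.15755901]
320 104 [0.48059992 0.06966237 0.30032594]
270 67
```

View pics/w2c.png

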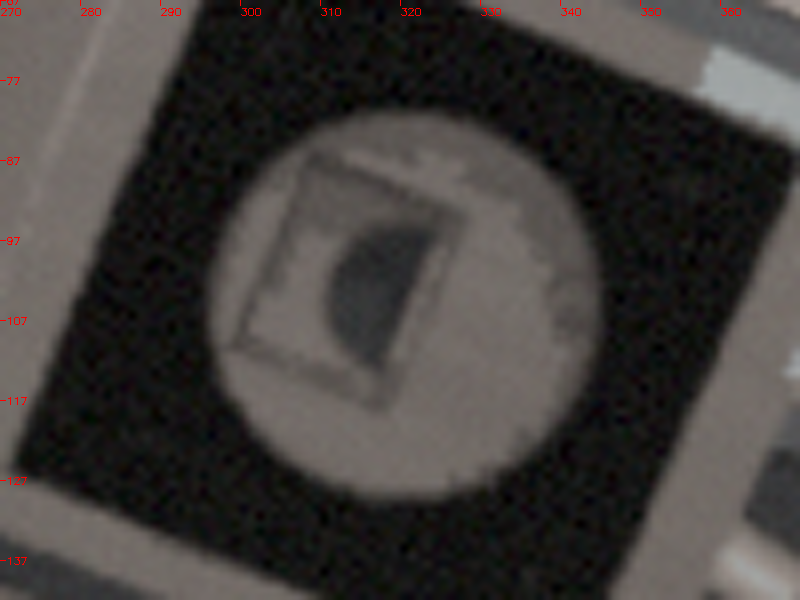

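View pics/w2g.png

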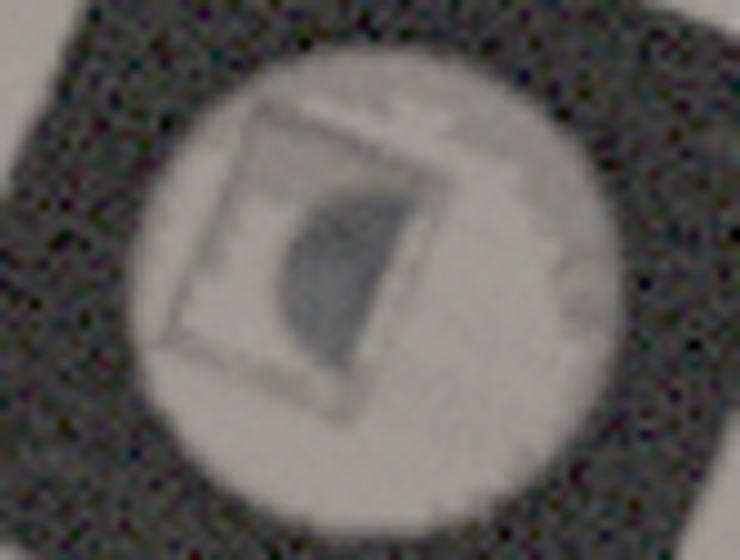

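```bash
cat >> h.py <<'E'
AX=np.array([.481,.0688]); YAW=np.radians(-3.4)
def post(p):
    d=np.array(p[:2])-AX; return np.array([np.cos(YAW)*d[0]+np.sin(YAW)*d[1],-np.sin(YAW)*d[0]+np.cos(YAW)*d[1]])*1000
E
python3 - <<'E'
from h import *
c=load('w2.png'); cv=lambda x,y:((x+.5)/8-.5+270,(y+.5)/8-.5+67)
h=[watz(c,*cv(*p),.114) for p in[(210,305),(600,305),(405,108),(405,500)]]
print('hole',np.mean(h,0).round(4),np.linalg.norm(h[0]-h[1]),np.linalg.norm(h[2]-h[3]))
for n,z,P in(('up',.088,[(313,150),(465,210),(385,412),(237,345)]),('low edge at .062',.062,[(437,230),(380,365)]),('foot .038',.038,[(330,290),(378,365),(400,228),(437,230),(350,345)])):
    print(n,[post(watz(c,*cv(*p),z)).round(1).tolist() for p in P])
E
```

```text
hole [0.4808 0.0686 0.114 ] 0.02897455755988541 0.02954208634427309
up [[-12.5, 8.8], [1.3, 9.0], [1.8, -9.6], [-12.0, -9.1]]
low edge at .062 [[-0.1, 7.2], [-0.1, -6.9]]
foot .038 [[-7.9, -2.4], [-0.2, -7.8], [-3.7, 6.5], [-0.1, 7.8], [-3.8, -6.9]]
```

Call:
apply_moves --targets '[-0.3,-1,1.4,0,0,0,1,-1.67,-8.5,2.7,0,0,0,1,-1.67,-8.5,2.7,0,0,0,1,-1.67,-8.5,2.7,0,0,0,1,-1.67,-8.5,2.7,0,0,0,1]'

```text
time: 3.05
ee_pos: [0.4616, -0.2225, 0.2377]
tcp_rot: [179.8, 0.2, 109.6]
wrist_force: [1.5, -0.2, -0.4]
opening: 0.0852
```

Call:
apply_moves --targets '[0,-1.3,0,0,0,0,1,0,-1.3,0,0,0,0,1,0,-1.3,0,0,0,0,1]'

```text
time: 3.35
ee_pos: [0.4619, -0.2607, 0.2362]
tcp_rot: [179.9, 0.1, 109.5]
wrist_force: [-0.0, 0.4, -0.3]
opening: 0.0854
```

Run:
```python
from h import *
print(bot.get_obs()['ee_pos'])
save('wrist','w3.png'); c=load('w3.png'); u,v=wproj(c,[.455,-.2557,.147]).astype(int); print(u,v, c['origin'])
x0,y0=max(u-50,0),max(v-37,0); print(x0,y0)
grid('w3.png',x0,y0,100,75,'w3c.png')
```

```text
[ 0.46190816 -0.26071413  0.23621223]
312 189 [ 0.4370168  -0.19043467  0.37877976]
262 152
```

View pics/w3.png

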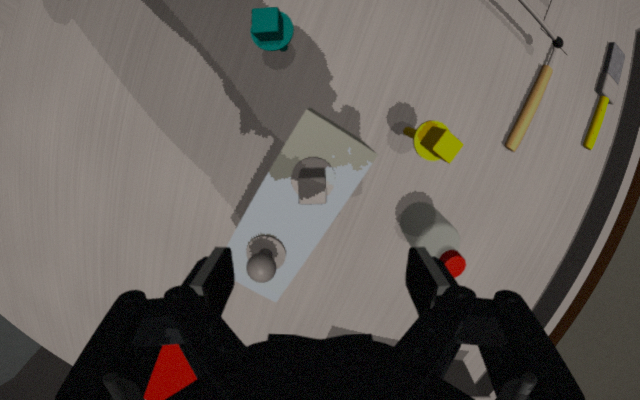

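View pics/w3c.png

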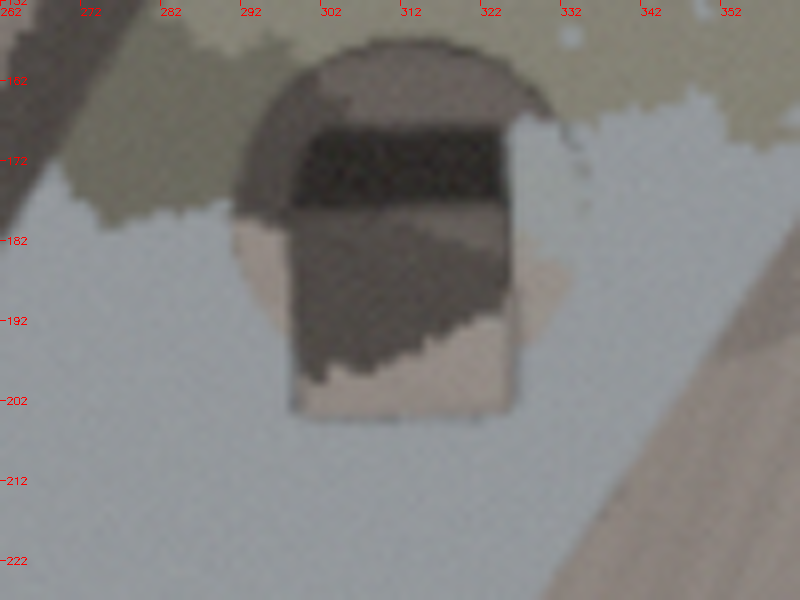

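Run:
```python
from h import *
c=load('w3.png'); cv=lambda x,y:((x+.5)/8-.5+262,(y+.5)/8-.5+152)
Q=np.array([watz(c,*cv(*p),.147)[:2] for p in[(292,207),(507,203),(512,412),(295,412)]]); print(Q.round(4),Q.mean(0))
for i in range(4):
    e=Q[(i+1)%4]-Q[i]; print(np.linalg.norm(e).round(4),np.degrees(np.arctan2(e[1],e[0])).round(1))
# flange ellipse at .109: left 232 , right 575?, top 38
print(watz(c,*cv(232,215),.109),watz(c,*cv(577,270),.109),watz(c,*cv(415,38),.109))
```

```text
[[ 0.441  -0.2502]
 [ 0.4605 -0.2429]
 [ 0.4681 -0.2627]
 [ 0.4479 -0.2699]] [ 0.45437951 -0.2563946 ]
0.0207 20.5
0.0212 -68.8
0.0215 -160.5
0.0209 109.2
[ 0.4355933  -0.26306731  0.109     ] [ 0.47439882 -0.256157    0.109     ] [ 0.44837994 -0.23718272  0.109     ]
```

Call:
apply_moves --targets '[-0.24,0.15,-1,0,0,0,1,-0.24,0.15,-2,0,0,0,1,-0.24,0.15,-2.5,0,0,0,1,-0.24,0.15,-2.5,0,0,0,1]'

```text
time: 3.8
ee_pos: [0.4538, -0.2549, 0.1582]
tcp_rot: [-179.9, -0.1, 109.6]
wrist_force: [-1.1, -0.1, -0.1]
opening: 0.0856
```

Call:
apply_moves --targets '[0.02,-0.05,-1,0,0,0,1,0.02,-0.05,-1.44,0,0,0,1,0.02,-0.05,-1.44,0,0,0,1,0.02,-0.05,-1.44,0,0,0,0.3,0.02,-0.05,-1.44,0,0,0,0.3]' --newtons 60

```text
time: 4.3
ee_pos: [0.4553, -0.2583, 0.1177]
tcp_rot: [179.9, 0.1, 109.5]
wrist_force: [0.7, -0.1, -0.2]
opening: 0.0588
```

Call:
apply_moves --targets '[0,0,0,0,0,0,0.15,0,0,0,0,0,0,0.15,0,0,0,0,0,0,0.1,0,0,0,0,0,0,0.1]' --newtons 60

```text
time: 4.7
ee_pos: [0.455, -0.2582, 0.1169]
tcp_rot: [180.0, 0.1, 109.5]
wrist_force: [-0.2, 0.1, 5.8]
opening: 0.0209
```

Call:
apply_moves --targets '[0,0,0,0,0,0,0,0,0,0.3,0,0,0,0,0,0,1,0,0,0,0,0,0,2,0,0,0,0,0,0,3,0,0,0,0]' --newtons 90

```text
time: 5.2
ee_pos: [0.4543, -0.2577, 0.2068]
tcp_rot: [-179.9, -0.1, 109.5]
wrist_force: [1.0, 0.3, -2.9]
opening: 0.0205
```

Call:
apply_moves --targets '[0,0,1,0,0,0,0,0,0,1.8,0,0,0,0,0,0,1.8,0,0,0,0]'

```text
time: 5.5
ee_pos: [0.4555, -0.2584, 0.2634]
tcp_rot: [179.8, 0.2, 109.5]
wrist_force: [0.1, 0.5, -3.6]
opening: 0.0208
```

Run:
```python
from h import *
o=bot.get_obs(); print(o['ee_pos'],o['tcp_rot'],o['wrist_force'],o['opening'])
save('wrist','w4.png');save('side','s4.png');save('scene','c4.png')
```

```text
[ 0.45548405 -0.25842959  0.26335793] [179.8287705    0.19004648 109.51468715] [ 0.06038944  0.46530221 -3.62884124] 0.020813703992932947
```

View pics/w4.png

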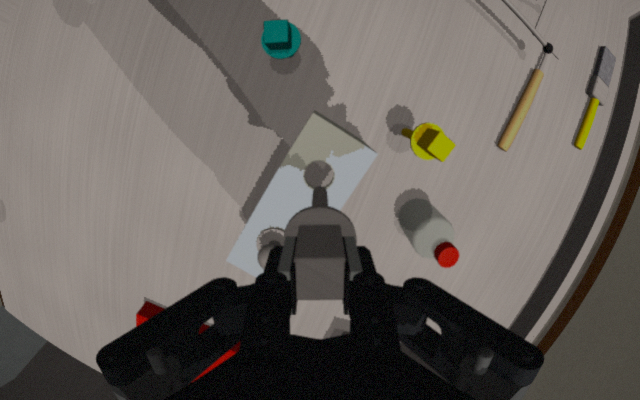

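View pics/s4.png

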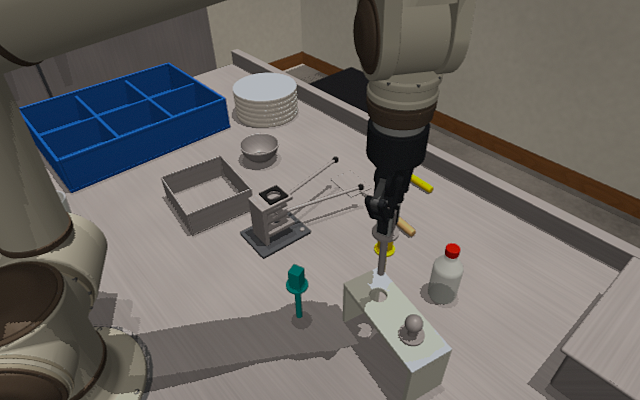

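```bash
python3 -c "
from h import *
grid('w4.png',280,150,80,65,'w4c.png',9)
grid('s4.png',350,190,70,85,'s4c.png',7)"
```

```text
(no output)
```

View pics/w4c.png

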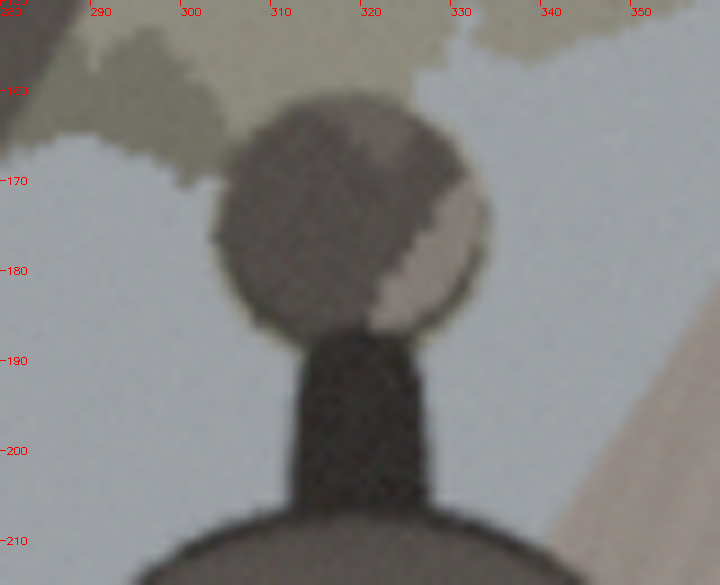

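View pics/s4c.png

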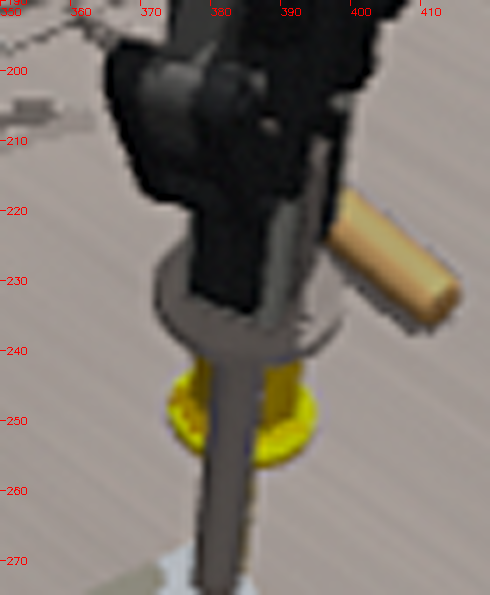

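Run:
```python
from h import *
c=load('w4.png'); o=bot.get_obs(); y=np.radians(109.5); tx=np.array([np.cos(y),np.sin(y)]); ty=np.array([np.sin(y),-np.cos(y)])
u,v=(360.5+.5)/9-.5+280,(331+.5)/9-.5+150
p=watz(c,u,v,.2632-.1019)[:2]-.006*tx
d=p-o['ee_pos'][:2]; print('tip',p,'rel tool x,y mm',d@tx*1e3,d@ty*1e3, o['ee_pos'])
# flange near rim, crop (360,505)? z flange underside = tip+90
u,v=(360+.5)/9-.5+280,(505+.5)/9-.5+150
for z in(.0900,.094): 
    q=watz(c,u,v,.1613+z)[:2]-.020*tx; d=q-o['ee_pos'][:2]; print('flange',d@tx*1e3,d@ty*1e3)
s=load('s4.png'); print('side: tip near', [proj(s,[*(o['ee_pos'][:2]+a*tx),.1613]).round(1) for a in(0,.002,.004)])
```

```text
tip [ 0.45605909 -0.25821662] rel tool x,y mm -0.804762550207149 1.3385739964738324 [ 0.45452866 -0.25790484  0.25858379]
flange -0.06849045991578132 1.0087431178498756
flange 1.3325249127444583 0.9953064634203115
side: tip near [array([381.2, 272.8]), array([380. , 272.4]), array([378.9, 271.9])]
```

Call:
apply_moves --targets '[0.2,1.6,0.2,0,0,-1,0,0.4,3.2,0.2,0,0,-2,0,0.5,4.8,0.2,0,0,-3,0,0.6,6.4,0.2,0,0,-3.8,0,0.66,7.8,0.2,0,0,-3.8,0]'

```text
time: 6.15
ee_pos: [0.4737, -0.0219, 0.2642]
tcp_rot: [-179.9, -0.0, 86.6]
wrist_force: [0.3, -0.7, -3.4]
opening: 0.0204
```

Call:
apply_moves --targets '[0,1.4,0,0,0,0,0,0,2.4,-0.2,0,0,0,0,0,3,-0.6,0,0,0,0,0,3.1,-1,0,0,0,0,0,3.1,-1,0,0,0,0]'

```text
time: 6.65
ee_pos: [0.4734, 0.069, 0.2331]
tcp_rot: [-179.7, 0.1, 86.8]
wrist_force: [-0.1, -0.7, -3.5]
opening: 0.0204
```

Call:
apply_moves --targets '[0,0,0,0,0,0,0,0,0,0,0,0,0,0,0,0,0,0,0,0,0]'

```text
time: 6.95
ee_pos: [0.4748, 0.0682, 0.2367]
tcp_rot: [180.0, -0.0, 86.6]
wrist_force: [0.2, 0.3, -3.4]
opening: 0.0206
```

Run:
```python
from h import *
for k in range(3):
    o=bot.get_obs(); print(o['time'],o['ee_pos'],o['tcp_rot'],o['wrist_force'],o['opening'])
    if k<2: save(['wrist','side'][k],['w5.png','s5.png'][k])
c=load('w5.png'); print(wproj(c,[.476,.069,.12]))
```

```text
6.95 [0.47477467 0.0682297  0.23665464] [ 1.79958740e+02 -5.10466840e-03  8.66413874e+01] [ 0.21862294  0.34643276 -3.43730076] 0.02058598098774364
7.0 [0.47477774 0.06834134 0.23664289] [ 1.79957672e+02 -6.73885966e-03  8.66508743e+01] [ 0.16455794 -0.06051501 -3.04724189] 0.020706308773184735
7.05 [0.47477349 0.06843932 0.23658183] [ 1.79960019e+02 -5.57414242e-03  8.66610515e+01] [-0.1433655   0.20871947 -2.64346274] 0.020718034137582986
[320.17352769 188.04964886]
```

View pics/w5.png

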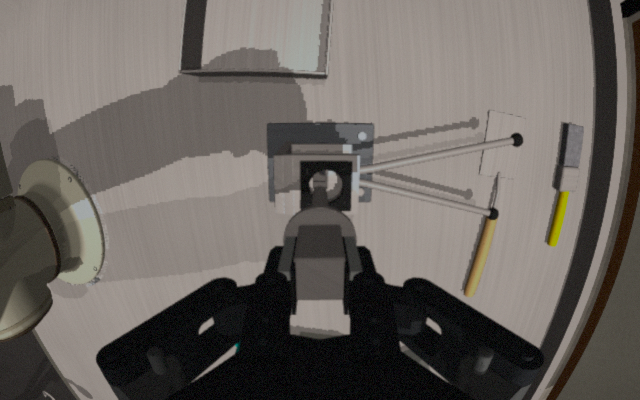

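```bash
python3 -c "
from h import *
grid('w5.png',285,145,80,65,'w5c.png',10)
grid('s5.png',235,150,80,75,'s5c.png',8)"
```

```text
(no output)
```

View pics/w5c.png

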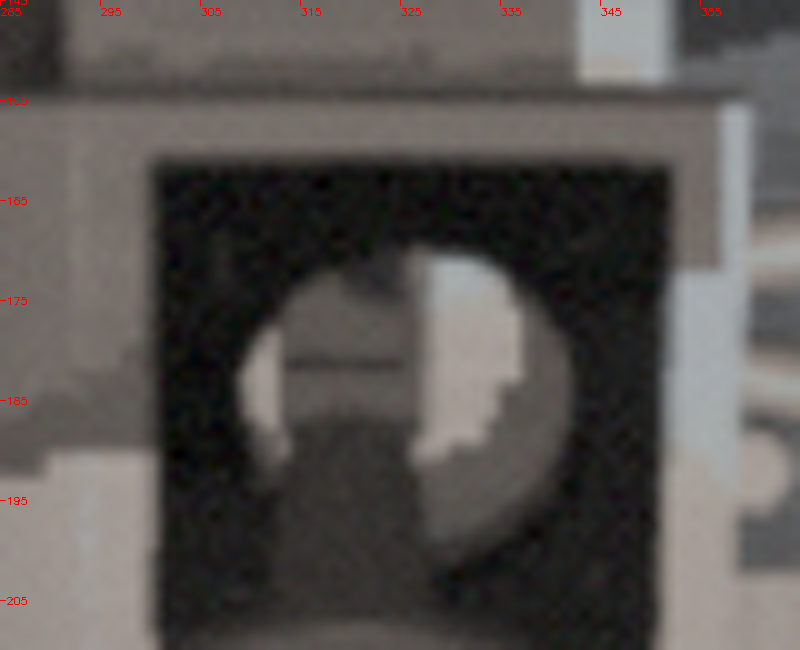

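View pics/s5c.png

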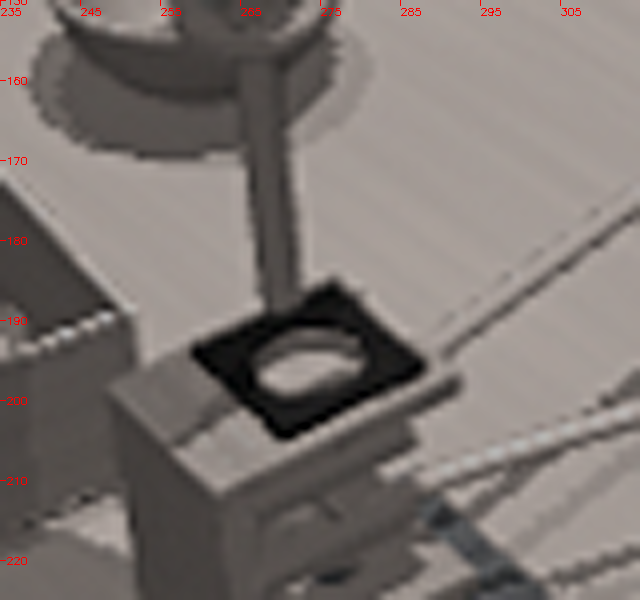

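Run:
```python
from h import *
c=load('w5.png'); o=bot.get_obs(); y=np.radians(86.6); tx=np.array([np.cos(y),np.sin(y)])
cv=lambda a,b:((a+.5)/10-.5+285,(b+.5)/10-.5+145)
zt=.2366-.1019
for z in (zt-.002,zt,zt+.002):
    print('tip',post(watz(c,*cv(353,412),z)[:2]-.006*tx), 'L/R',post(watz(c,*cv(287,440),z)),post(watz(c,*cv(420,440),z)))
print('washer', [post(watz(c,*cv(*p),.114)).round(1) for p in[(155,160),(672,165),(660,640)]])
print('hole', post(watz(c,*cv(240,385),.114)),post(watz(c,*cv(573,385),.114)),post(watz(c,*cv(410,245),.114)))
print('eye LR',post(watz(c,*cv(283,370),.088)),post(watz(c,*cv(425,370),.088)))
print('tcp',post(o['ee_pos']))
```

```text
tip [-5.31935876 -0.51675243] L/R [-10.78166099   3.07143338] [0.23498168 3.08541926]
tip [-5.32423019  0.03504152] L/R [-10.74224007   3.64278409] [0.1850716  3.65665655]
tip [-5.32910161  0.58683547] L/R [-10.70281915   4.21413479] [0.13516153 4.22789385]
washer [array([-22.6,  23.1]), array([22.6, 22.8]), array([ 22.8, -21.2])]
hole [-15.29910356   2.79921441] [14.25936123  2.85096759] [-0.30700999 15.51945536]
eye LR [-12.02314186  -2.61977482] [ 1.7820369  -2.60161073]
tcp [-6.19415989 -0.72931606]
```

Call:
apply_moves --targets '[0,0,-0.5,0,0,0,0,0,0,-1,0,0,0,0,0,0,-1.4,0,0,0,0,0,0,-1.4,0,0,0,0]'

```text
time: 7.45
ee_pos: [0.4739, 0.0687, 0.1927]
tcp_rot: [-179.9, 0.0, 86.7]
wrist_force: [0.5, -0.5, -3.0]
opening: 0.0205
```

Call:
apply_moves --targets '[0,0,-0.1,0,0,0,0,0,0,-0.2,0,0,0,0,0,0,-0.2,0,0,0,0]'

```text
time: 7.75
ee_pos: [0.4746, 0.069, 0.1883]
tcp_rot: [180.0, -0.0, 86.7]
wrist_force: [-0.7, -0.3, -3.1]
opening: 0.0209
```

Call:
apply_moves --targets '[0,0,-0.07,0,0,0,0,0,0,-0.13,0,0,0,0,0,0,-0.13,0,0,0,0]'

```text
time: 8.05
ee_pos: [0.4745, 0.069, 0.1841]
tcp_rot: [-180.0, 0.0, 86.7]
wrist_force: [0.3, -1.2, -3.4]
opening: 0.0205
```

Call:
apply_moves --targets '[0,0,-0.1,0,0,0,0,0,0,-0.25,0,0,0,0,0,0,-0.3,0,0,0,0,0,0,-0.3,0,0,0,0]'

```text
time: 8.45
ee_pos: [0.4743, 0.0689, 0.1749]
tcp_rot: [-180.0, 0.0, 86.7]
wrist_force: [0.2, -0.6, -3.6]
opening: 0.0207
```

Call:
apply_moves --targets '[-0.03,0,0,0,0,0,0,-0.06,0,0,0,0,0,0,-0.06,0,0,0,0,0,0]'

```text
time: 8.75
ee_pos: [0.4733, 0.0689, 0.1756]
tcp_rot: [179.9, -0.0, 86.7]
wrist_force: [4.4, -0.6, -3.7]
opening: 0.0207
```

Run:
```python
from h import *
save('side','s6.png'); grid('s6.png',235,170,80,75,'s6c.png',8)
o=bot.get_obs(); print(o['ee_pos'],o['wrist_force'],o['torque'])
```

```text
[0.47326064 0.06895236 0.17557934] [ 3.90145859  0.41070922 -4.11442436] [-0.14838374 -1.23286867  0.01267652]
```

View pics/s6c.png

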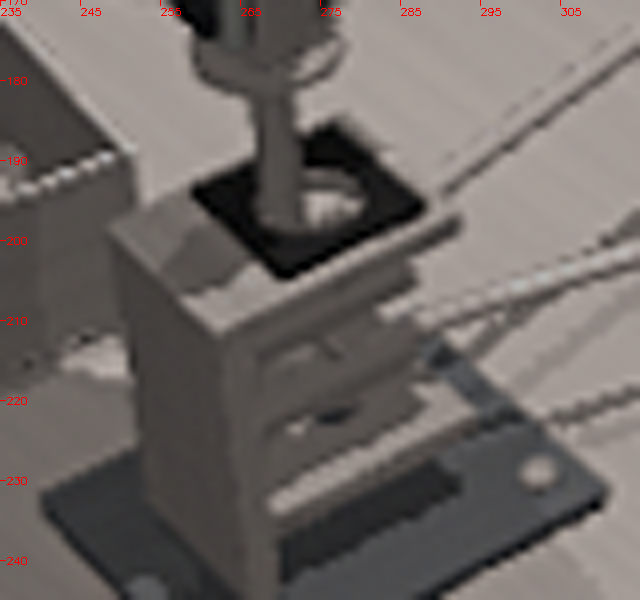

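Call:
apply_moves --targets '[0,0,-0.15,0,0,0,0,0,0,-0.3,0,0,0,0,0,0,-0.4,0,0,0,0,0,0,-0.4,0,0,0,0]'

```text
time: 9.2
ee_pos: [0.4727, 0.069, 0.1628]
tcp_rot: [-180.0, 0.0, 86.7]
wrist_force: [3.5, 0.1, -1.7]
opening: 0.0208
```

Call:
apply_moves --targets '[0,0,-0.05,0,0,0,0,0,0,-0.1,0,0,0,0,0,0,-0.1,0,0,0,0]'

```text
time: 9.5
ee_pos: [0.4727, 0.069, 0.1601]
tcp_rot: [-180.0, 0.0, 86.7]
wrist_force: [2.2, -0.3, -2.0]
opening: 0.0207
```

Call:
apply_moves --targets '[0,0,-0.05,0,0,0,0,0,0,-0.1,0,0,0,0,0,0,-0.1,0,0,0,0]'

```text
time: 9.8
ee_pos: [0.4727, 0.069, 0.157]
tcp_rot: [-180.0, 0.0, 86.7]
wrist_force: [2.6, 0.3, -1.3]
opening: 0.0205
```

Call:
apply_moves --targets '[0,0,-0.08,0,0,0,0,0,0,-0.16,0,0,0,0,0,0,-0.25,0,0,0,0,0,0,-0.25,0,0,0,0]'

```text
time: 10.2
ee_pos: [0.4727, 0.0689, 0.1493]
tcp_rot: [-180.0, 0.0, 86.7]
wrist_force: [4.4, 0.7, -1.5]
opening: 0.0212
```

Run:
```python
from h import *
save('side','s7.png'); grid('s7.png',235,170,80,75,'s7c.png',8)
o=bot.get_obs(); print(o['ee_pos'],o['wrist_force'],post(o['ee_pos']))
```

```text
[0.47267026 0.06898452 0.14951676] [ 3.41166717 -0.38530946 -2.14962433] [-8.32602157 -0.30981453]
```

View pics/s7c.png

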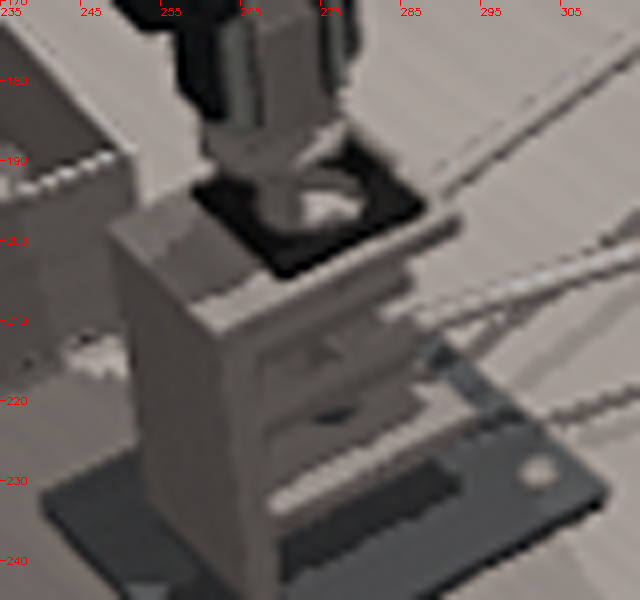

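Call:
apply_moves --targets '[0.05,-0.01,0,0,0,0,0,0.1,-0.01,0,0,0,0,0,0.15,-0.02,0,0,0,0,0,0.2,-0.03,0,0,0,0,0,0.25,-0.03,0,0,0,0,0]'

```text
time: 10.75
ee_pos: [0.4783, 0.0683, 0.1489]
tcp_rot: [-179.7, -0.0, 86.7]
wrist_force: [-8.8, 0.6, -1.1]
opening: 0.0205
```

Call:
apply_moves --targets '[0,0,0,0,0,0,0,0,0,0,0,0,0,0]'

```text
time: 10.95
ee_pos: [0.4785, 0.0683, 0.149]
tcp_rot: [-179.7, -0.0, 86.7]
wrist_force: [-8.2, 0.8, -2.6]
opening: 0.0203
```

Run:
```python
from h import *
save('side','s8.png'); grid('s8.png',235,170,80,75,'s8c.png',8)
save('wrist','w8.png'); grid('w8.png',270,120,100,75,'w8c.png',8)
o=bot.get_obs(); print(o['ee_pos'],o['wrist_force'],o['torque'],post(o['ee_pos']))
```

```text
[0.47845836 0.06827696 0.14902795] [-7.76290635  1.44635317 -1.72448655] [0.44602225 2.11563207 0.01954908] [-2.50614689 -0.67285432]
```

View pics/s8c.png

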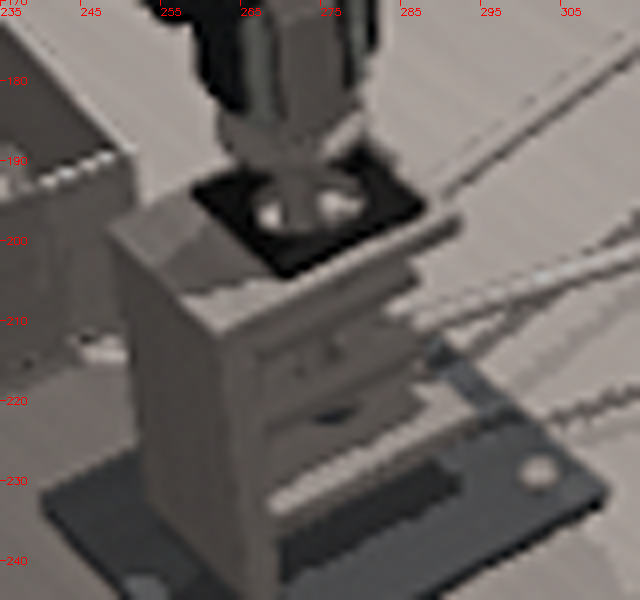

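View pics/w8c.png

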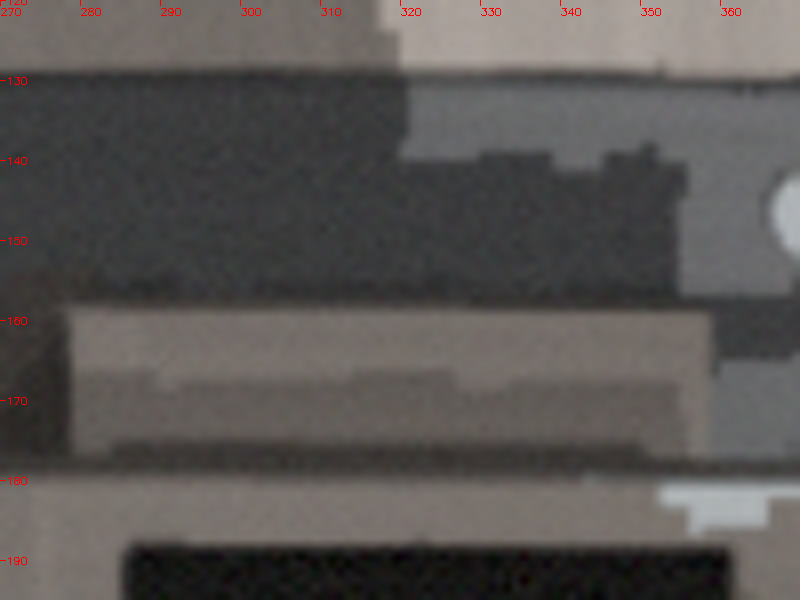

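Call:
apply_moves --targets '[0.03,0,0,0,0,0,0,0.06,0,0,0,0,0,0,0.1,0,0,0,0,0,0,0.1,0,0,0,0,0,0]'

```text
time: 11.45
ee_pos: [0.4814, 0.0682, 0.149]
tcp_rot: [-179.7, -0.0, 86.7]
wrist_force: [-7.4, 1.4, -1.4]
opening: 0.0206
```

Call:
apply_moves --targets '[-0.03,0,0,0,0,0,0,-0.06,0,0,0,0,0,0,-0.06,0,0,0,0,0,0]'

```text
time: 11.75
ee_pos: [0.4808, 0.0682, 0.1495]
tcp_rot: [-179.9, -0.0, 86.7]
wrist_force: [-4.8, 1.4, -3.2]
opening: 0.0204
```

Run:
```python
from h import *
save('side','s9.png'); grid('s9.png',235,170,80,75,'s9c.png',8)
o=bot.get_obs(); print(o['ee_pos'],o['wrist_force'],o['torque'],post(o['ee_pos']))
```

```text
[0.48084437 0.06814412 0.14944743] [-5.81110645  1.11528548 -2.75714993] [0.37559776 1.49462459 0.03048776] [-0.11645512 -0.66395715]
```

View pics/s9c.png

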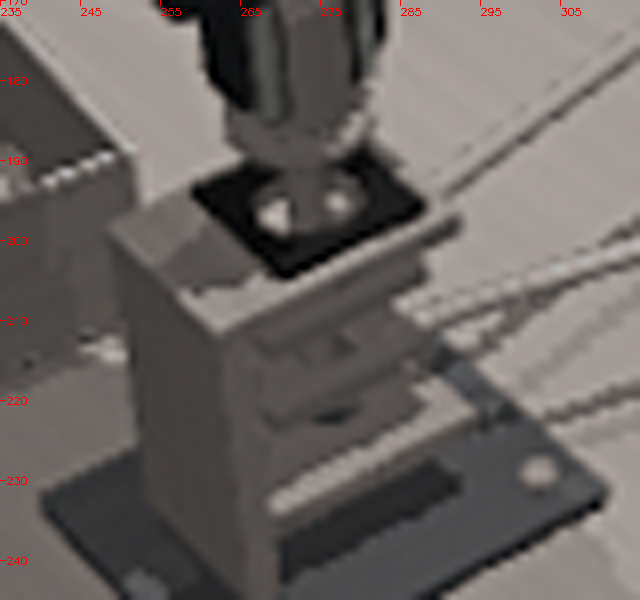

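Run:
```python
from h import *
s=load('s9.png')
def W(x,y,z):
    return [AX[0]+(np.cos(YAW)*x-np.sin(YAW)*y)/1e3, AX[1]+(np.sin(YAW)*x+np.cos(YAW)*y)/1e3, z]
for n,x,y,z in [('washer c',0,0,.114),('ear far',30,-28,.110),('up eye top c',0,0,.088),('low top c',0,0,.062),('foot top',0,0,.038),('foot hole -y',0,-8,.038),('low eye hole -y(-7)',-7,-9,.062),('up corner +x -y',26,-18,.088),('low corner +x-y @0',26,-18,.062),('low corner @-7',19,-18,.062),('low@-7 corner -x-y',-33,-18,.062),('foot corner +x-y(30,-28)',30,-28,.038),('base',93,-50,.008)]:
    p=proj(s,W(x,y,z)); print(n,p.round(1),'crop',((p-[235,170]+.5)*8).round(0))
```

```text
washer c [273.4 194.1] crop [311. 197.]
ear far [292.7 196.3] crop [465. 215.]
up eye top c [274.4 203.4] crop [319. 271.]
low top c [275.3 212.4] crop [327. 343.]
foot top [276.2 220.4] crop [333. 407.]
foot hole -y [278.2 222.3] crop [349. 423.]
low eye hole -y(-7) [275.  215.9] crop [324. 371.]
up corner +x -y [289.  202.6] crop [436. 265.]
low corner +x-y @0 [289.7 211.6] crop [442. 337.]
low corner @-7 [287.1 213. ] crop [421. 348.]
low@-7 corner -x-y [267.2 223.2] crop [262. 429.]
foot corner +x-y(30,-28) [294.4 221.3] crop [479. 414.]
base [322.7 224.1] crop [706. 437.]
```

Call:
apply_moves --targets '[-0.02,0,0,0,0,0,0,-0.04,0,0,0,0,0,0,-0.04,0,0,0,0,0,0]'

```text
time: 12.1
ee_pos: [0.4804, 0.068, 0.1498]
tcp_rot: [180.0, -0.0, 86.7]
wrist_force: [-1.8, 0.8, -4.3]
opening: 0.0208
```

Call:
apply_moves --targets '[-0.01,0,-0.1,0,0,0,0,-0.01,0,-0.2,0,0,0,0,-0.01,0,-0.28,0,0,0,0,-0.01,0,-0.28,0,0,0,0]'

```text
time: 12.5
ee_pos: [0.4801, 0.068, 0.141]
tcp_rot: [180.0, 0.0, 86.7]
wrist_force: [-0.4, -0.5, -3.5]
opening: 0.0208
```

Call:
apply_moves --targets '[0,0,-0.05,0,0,0,0,0,0,-0.1,0,0,0,0,0,0,-0.1,0,0,0,0]'

```text
time: 12.8
ee_pos: [0.48, 0.0681, 0.1382]
tcp_rot: [180.0, 0.0, 86.7]
wrist_force: [-0.4, -0.2, -2.7]
opening: 0.0207
```

Call:
apply_moves --targets '[0,0,-0.05,0,0,0,0,0,0,-0.1,0,0,0,0,0,0,-0.1,0,0,0,0]'

```text
time: 13.1
ee_pos: [0.4799, 0.068, 0.1352]
tcp_rot: [-180.0, 0.0, 86.7]
wrist_force: [1.0, 0.0, -3.5]
opening: 0.0207
```

Call:
apply_moves --targets '[0,0,-0.05,0,0,0,0,0,0,-0.08,0,0,0,0,0,0,-0.08,0,0,0,0]'

```text
time: 13.4
ee_pos: [0.4799, 0.0681, 0.1328]
tcp_rot: [-180.0, 0.0, 86.7]
wrist_force: [-0.3, 0.6, -3.2]
opening: 0.0206
```

Call:
apply_moves --targets '[0,0,-0.05,0,0,0,0,0,0,-0.1,0,0,0,0,0,0,-0.1,0,0,0,0]'

```text
time: 13.7
ee_pos: [0.4798, 0.0681, 0.1297]
tcp_rot: [-180.0, 0.0, 86.7]
wrist_force: [-0.8, 0.2, -3.7]
opening: 0.021
```

Call:
apply_moves --targets '[0,0,-0.04,0,0,0,0,0,0,-0.08,0,0,0,0,0,0,-0.08,0,0,0,0]'

```text
time: 14.0
ee_pos: [0.4799, 0.0681, 0.1274]
tcp_rot: [-180.0, 0.0, 86.7]
wrist_force: [-0.0, -0.1, -2.7]
opening: 0.0209
```

Call:
apply_moves --targets '[0,0,-0.03,0,0,0,0,0,0,-0.06,0,0,0,0,0,0,-0.06,0,0,0,0]'

```text
time: 14.3
ee_pos: [0.48, 0.0681, 0.1258]
tcp_rot: [180.0, -0.0, 86.7]
wrist_force: [-0.2, -0.3, -1.9]
opening: 0.0205
```

Call:
apply_moves --targets '[0,0,-0.02,0,0,0,0,0,0,-0.02,0,0,0,0]'

```text
time: 14.5
ee_pos: [0.48, 0.0681, 0.1254]
tcp_rot: [180.0, -0.0, 86.7]
wrist_force: [-0.8, -0.2, -0.7]
opening: 0.0209
```

Call:
apply_moves --targets '[0,0,-0.02,0,0,0,0,0,0,-0.02,0,0,0,0]'

```text
time: 14.7
ee_pos: [0.48, 0.0681, 0.1249]
tcp_rot: [180.0, -0.0, 86.7]
wrist_force: [-1.8, 0.3, 1.9]
opening: 0.0209
```

Run:
```python
from h import *
save('side','s10.png'); grid('s10.png',235,160,80,75,'s10c.png',8)
o=bot.get_obs(); print(o['ee_pos'],o['wrist_force'])
```

```text
[0.47999714 0.06810264 0.12491142] [-1.86374418 -0.65216272  2.3928028 ]
```

View pics/s10c.png

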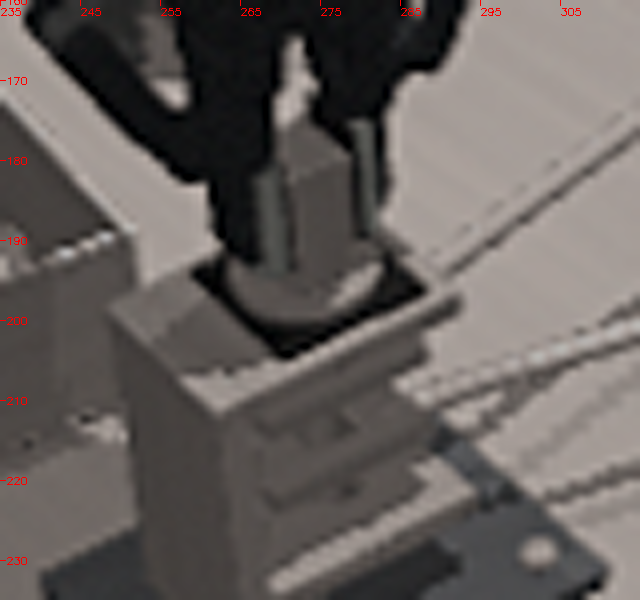

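Flange sits on the washer, and the net press is about 5 N. Releasing now.

Call:
apply_moves --targets '[0,0,0,0,0,0,0.35,0,0,0,0,0,0,0.6,0,0,0,0,0,0,0.6,0,0,0,0,0,0,0.6,0,0,0,0,0,0,0.6]'

```text
time: 15.25
ee_pos: [0.4799, 0.0681, 0.1245]
tcp_rot: [-180.0, 0.0, 86.7]
wrist_force: [0.1, -0.4, -0.3]
opening: 0.051
```

Call:
apply_moves --targets '[0,0,0.5,0,0,0,0.6,0,0,1.5,0,0,0,0.6,0,0,3,0,0,0,0.8,0,0,4,0,0,0,0.8,0,0,4,0,0,0,0.8]'

```text
time: 15.75
ee_pos: [0.4812, 0.0682, 0.2503]
tcp_rot: [179.6, -0.1, 86.7]
wrist_force: [0.8, 0.5, -0.2]
opening: 0.0681
```

Run:
```python
from h import *
save('side','s11.png'); grid('s11.png',235,160,80,75,'s11c.png',8)
save('wrist','w11.png'); save('scene','c11.png')
o=bot.get_obs(); print(o['time'],o['ee_pos'],o['wrist_force'],o['opening'])
```

```text
15.9 [0.47996979 0.06808311 0.24478396] [ 0.22424332 -0.45694464  0.07048341] 0.06841568080811468
```

View pics/s11c.png

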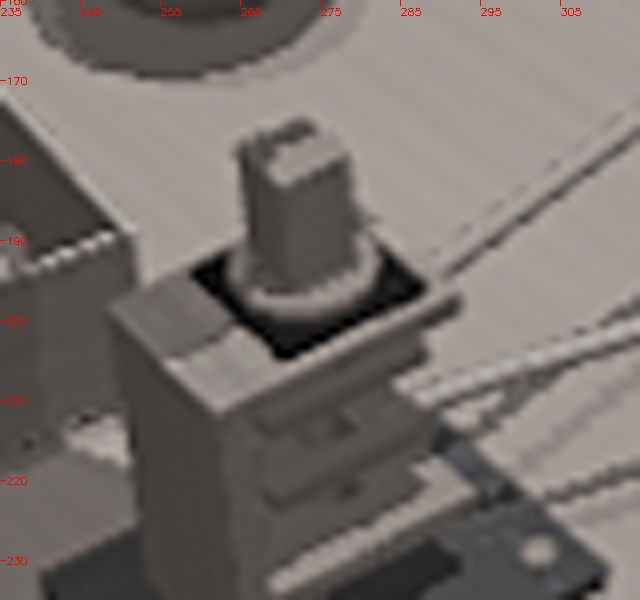

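View pics/w11.png

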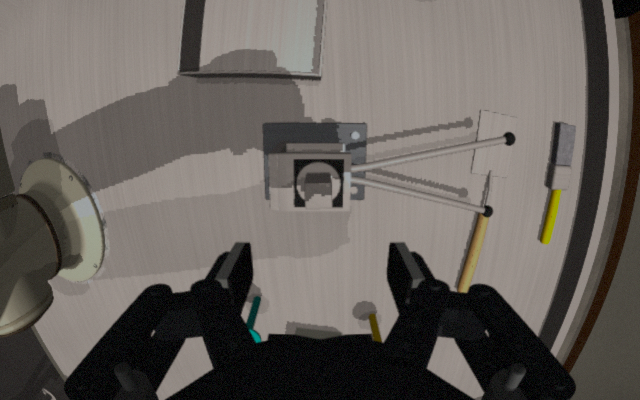

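View pics/s11.png

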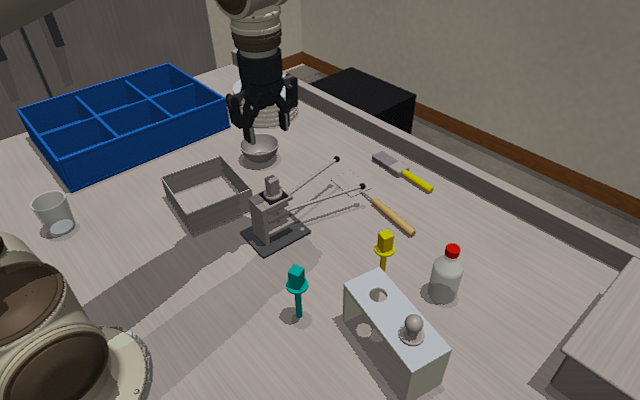

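Run:
```python
from h import *
s=load('s11.png')
for z in(.154,.156,.160): print(z,(proj(s,[*AX,z])-[235,160]+.5)*8)
print('flange rim lowest', )
print(bot.job_done())
```

```text
0.154 [298.98226435 156.7898872 ]
0.156 [298.34280996 150.619098  ]
0.16 [297.05853248 138.225711  ]
flange rim lowest
the job is handed in; nothing more can be done
None
```

The hinge pin is threaded through the top ear, both arm eyes and the foot ear. Its flange rests on the washer, and I've let go and handed the job in at about 16 s.

- **Finding the eyes:** Looking down through the top ear, I measured the upper eye about 5.4 mm and the lower eye about 7 mm out of line, both towards the back plate. I passed the shank through the upper eye, shifted about 1.3 mm to catch the lower one, then pulled both back onto the axis.
- **Forces:** The pull met about 4 N with one eye on the pin and about 8 N with both, which matches two threaded eyes. The readings between my moves never went above about 9 N. The final press on the washer was about 5 N.
- **Last checks:** After release the wrist force was about 0. In the side camera, the knob top matched the expected seated height of 156 mm to within a millimetre or so. The flange lies flat on the washer.
- **Other things:** The pictures show the plug, look-alikes, pan, bottle, bowl and scraper where they were.
- **Disagreements:** The scene and side cameras differed by about 4 mm at first, so I relied on the wrist camera. I could not see the tip inside the foot ear after release; that rests on the final height and on feeling no contact on the way down.

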